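Move the surveyor's head over the cast's midline and lock it

ROBOT

A 6-joint arm with a two-finger parallel gripper is mounted at the origin on a cart in front of the work surface, level with it; the furniture and walls round the work are solid. World frame = base frame: x ahead of the robot, y to its left, z up, the work surface at z = 0. Lengths are in mm, angles in rad, forces in N, time in s.
With the tool pointing down it reaches from about 275 to 825 mm from the base axis. Payload 5.2 kg.
Tool frame: the origin (TCP) lies on the mounting face of the last link; the fingertips stand 186 mm ahead of it and the grasp point (between the pads) lies 167 mm ahead of it (bot.tip_reach is the distance from the TCP to the fingertips, in mm); z points along the fingers, y is the line along which they close (so a half turn about z gives the same grasp; the last joint's range is limited). The gripper opens to 93 mm and grips with 3 to 60 N. Pads are 15 mm wide; open, the fingers measure 128 mm over their backs; the gripper's body (75 mm by 188 mm) begins 65 mm behind the grasp point.
Start: joints at [-1.314, 0.259, 1.535, -0, 1.348, -0.203], TCP at [244.094, -492.874, 404.753] pointing down, gripper open.
Joint ranges: [-3.14, 3.14], [-0.91, 2.08], [0.19, 2.58], [-1.22, 4.36], [0.22, 2.71], [-3.12, 3.12]. Speed limits (rad/s): [2.57, 2.57, 3.14, 3.14, 3.14, 3.14].

INTERFACE

Orientations are given as [roll, pitch, yaw] about the fixed x, y, z axes, in that order (R = Rz(yaw) Ry(pitch) Rx(roll)).
In Python, from station import bot gives the robot as it stands. The module is installed in compiled form; this text tells all that it offers.
- The arm moves only by the tool jog_arm, never from a script. Its argument "targets" is text: rows parted by semicolons, each of 6 numbers parted by spaces: the shift along the world's x, y, z in cm, then the turn, a rotation vector about the world's x, y, z in rad. A call has 1 to 5 rows; each row is the pose to reach, as a shift and turn from the pose commanded when the call began; what a row does not reach only later rows make up. A row lasts 1/12 s, in which the tool goes at most 41.7 mm and 7.16 degrees, less where a joint would pass 70% of its speed; a pose out of reach is approached as far as the arm can. A call with a gripper value outside its range is refused whole. "grip" is the finger opening in cm, from 0 to 9.3, set as the call begins (left out, the last holds). The fingers move at their own pace and stop on an object; "force" is the grip in N (left out, the last holds). Time passes only in rows, so rows that repeat a pose let the fingers close. It gives the time, the measured TCP pose, the force, the opening and the grip force at its end, in the units of the state.
- bot.read_state(): the state, without advancing time (a new reading comes with each control period).
- bot.camera(name): name is "scene" or "top" or "wrist"; returns a dict with "image" (420x560x3 uint8, red, green, blue), "fov_y" (degrees; the focal length in pixels is half the picture's height over the tangent of half this angle, whatever the lens; pixels are square), "cx", "cy" (the principal point, pixels), "extrinsics" (4x4, takes a point from camera to world coordinates); the wrist camera has in their place "tool_from_camera" (4x4, takes a point from camera to tool coordinates, whose origin is the TCP and whose axes are the flange's). Camera axes: x right, y down, z forward; pixel columns grow to the right and rows downward; lengths in mm; the calibration is good to about 2 mm. The wrist camera is an equidistant fisheye: a pixel r from the principal point sees the ray r / f radians off the axis. A picture is of the moment at which its call begins: read the wrist's pose just before it. There is no depth.
- bot.hand_in(): hands the job in; it is judged then, once.
The state is a dict: "clock": time; "joints": joint angles; "joint_vel": joint speeds; "effort": joint torques, N m; "tool_pos": TCP position; "eef_rot": TCP orientation; "ft_force": force on the tool from outside, world axes, zero at the start; "moment": the same for the moment, N m; "grip_width": finger opening in mm; "gripper_force": force on a finger pad.
Only numpy, scipy, OpenCV 4.12 (cv2) and the standard library are available. Lean on these libraries where they do the work, as an engineer would, in place of code of your own. Each camera call takes 0.05 s, during which the arm holds its last target. There are 200 camera calls.

TASK

Set the dental surveyor up for the cast clamped on its table: loosen the black wing screw on top of the surveying head, slide the head along the horizontal arm until the thin analysing rod hangs exactly above the midline between the cast's two front teeth, then screw the wing down tight again so that the head is locked there. Do not force the head along while it is locked, and leave the cast, its table, the tool rack and the other things on the bench alone.

Things in the scene. Friction and masses are not known exactly. Their poses are not given: they have to be found in the camera images.
- surveyor: Dental surveyor, fixed: grey base plate 350 x 150 mm (long along its y), top 18 mm above the bench; origin at the plate's centre on the bench, z up. A column at x +35, y +152 mm carries a round steel arm, 22 mm thick, that runs along the surveyor's y axis at x +35 mm, 200 mm above the bench. Apart from the wing screw nothing on it is higher than 232 mm.
- head (a joint): Surveying head: light metal collar (51 mm diameter, 58 mm long) that slides on the arm and carries the analysing rod in front (surveyor's -x). Value in m: place of the collar's middle, and of the rod, along the surveyor's +y, 0 at the middle of the base; travel -0.115 to +0.095. Screw tight: takes about 20 N to drag it. Screw loose: 2 to 3 N move it.
- rod_tip (a point): Lower tip of the analysing rod, a steel rod of 6 mm diameter that hangs from the head 55 mm in front of the arm's axis (surveyor's -x) and ends 102 mm above the bench, about 9 mm above the cast's teeth. It moves with the head. Axes parallel to the surveyor's.
- wing (a joint): Set screw of the head: upright axis, black wing on top. Value in rad: 0 = fully in, at its stop (tight); grows as it is loosened, counter-clockwise seen from above, to 2.6. Starts at 0 to 0.12. It grips the arm fully below 0.3, less above; from 0.95 on the head is free. Turning takes 0.05 to 0.1 N m when loose, up to 0.15 when it grips; it stays where it is left.
- wing_grip (a point): Point on the screw's axis in the middle of the black wing, 269 mm above the bench. The wing is an upright flat plate, 64 mm long along this point's x, 10 mm thick along its y, from 16 mm below to 18 mm above the point; under it a neck of the same 10 mm width, and from 28 mm below the point a round hub, 20 mm in diameter. Turns with the screw, z up; moves with the head.
- table: Survey table, 94 mm in diameter, with the yellow stone cast of a lower jaw (53 x 71 x 27 mm) clamped on it between two small jaws; fixed on the surveyor's base plate under the rod's path, left or right of the middle. Origin at the centre of its foot, on the plate; its top is 48 mm above that; the cast's front teeth point to its -x.
- midline (a point): Point on the biting edge between the cast's two front middle teeth, 22 mm in front of the table's centre. The rod must hang above this point. It lies on the path of the rod to within 1 mm.
- tool_rack: Small white block (40 x 62 mm, 56 mm tall with its tools) that holds four short surveying tools; fixed on the base plate at the side where the table is not. Origin at the centre of its underside. Not to be touched.
- brush_wheel: Bystander: black polishing brush wheel, 57 mm in diameter, 12 mm thick, lying flat; origin at the centre of its underside.
- felt_wheel: Bystander: cream felt polishing wheel, 51 mm in diameter, 14 mm thick, lying flat; origin at the centre of its underside.
- bench_brush: Bystander: bench brush with wooden handle, 185 mm long; origin at the centre of its underside.
- marker: Bystander: green and white marker pen, 135 mm long; origin at the centre of its underside.
- cast_upper: Bystander: white plaster cast of an upper jaw, 53 x 71 x 27 mm, lying on the bench; origin at the centre of its underside.

How it is judged:
By the outcome, as a careful person would: the job done as asked, in the order asked, and still so for the second after the job is handed in, with the robot touching nothing.
It also fails if it takes over 48 s, if anything falls off the work surface, if the arm or the gripper's body presses on something with over 40 N, if the wrist force passes 120 N, or if a joint passes its speed limit or range.

## Working session

There is one attempt and no reset: what is moved stays moved. The work goes in short steps, Python scripts to look and compute and a tool call to move; the robot and the scene stay as the last step left them, time stands still between calls to the robot, and variables do not carry over. Pictures are saved under pics/ and viewed, at most 10 in all, crops included, and the job is handed in when it is done.

Besides the shell and the picture viewer there is one more tool, called after ">>>" as a command line: name --argument value ..., lists and objects as JSON in quotes. jog_arm: Moves the arm, as the interface text tells. Its arguments: {"type":"object","properties":{"targets":{"type":"string"},"grip":{"type":"number"},"force":{"type":"number"}},"required":["targets"]}

```bash
mkdir -p pics; cat > h.py <<'E'
from station import bot
import numpy as np, cv2
from scipy.spatial.transform import Rotation as R
def snap(n,f):
    s=bot.read_state(); c=bot.camera(n); cv2.imwrite(f'pics/{f}.png',c['image'][:,:,::-1]); 
    c['f']=210/np.tan(np.radians(c['fov_y']/2)); 
    if n=='wrist':
        T=np.eye(4);T[:3,:3]=R.from_euler('xyz',s['eef_rot']).as_matrix();T[:3,3]=s['tool_pos'];c['extrinsics']=T@c['tool_from_camera']
    np.save(f'pics/{f}.npy',{k:v for k,v in c.items()},allow_pickle=True); return c
def load(f): return np.load(f'pics/{f}.npy',allow_pickle=True).item()
def ray(c,u,v,fish=False):
    d=np.array([u-c['cx'],v-c['cy']],float)
    if fish:
        r=np.hypot(*d);a=r/c['f'];k=np.r_[d/max(r,1e-9)*np.sin(a),np.cos(a)]
    else: k=np.r_[d/c['f'],1]
    E=c['extrinsics']; return E[:3,3],E[:3,:3]@k
def atz(c,u,v,z,fish=False):
    o,k=ray(c,u,v,fish); return (o+k*(z-o[2])/k[2]).round(1)
def proj(c,p,fish=False):
    q=np.linalg.inv(c['extrinsics'])@np.r_[p,1];q=q[:3]
    if fish:
        r=np.hypot(q[0],q[1]);a=np.arctan2(r,q[2]);return np.r_[c['cx'],c['cy']]+c['f']*a*q[:2]/r
    return np.r_[c['cx'],c['cy']]+c['f']*q[:2]/q[2]
E
python3 - <<'E'
from h import *
for n in ('scene','top'):
    c=snap(n,n+'0');print(n,c['fov_y'],c['extrinsics'].round(2).tolist())
a=[cv2.imread(f'pics/{n}0.png') for n in('scene','top')]
print(bot.read_state())
E
```

```text
scene 54.61437599619666 [[-0.9, -0.19, 0.38, 67.06], [-0.43, 0.39, -0.81, 1089.02], [0.01, -0.9, -0.44, 728.57], [0.0, 0.0, 0.0, 1.0]]
top 44.674539533728016 [[0.01, -0.98, 0.18, 353.72], [-1.0, -0.01, 0.0, 22.72], [-0.0, -0.18, -0.98, 1402.12], [0.0, 0.0, 0.0, 1.0]]
{'clock': 0.1, 'joints': array([-1.31383815e+00,  2.59227951e-01,  1.53594069e+00, -3.85679533e-06,
        1.34803561e+00, -2.02814859e-01]), 'joint_vel': array([-0.00113048, -0.00169583, -0.00486567, -0.00020573,  0.00039971,
        0.00123603]), 'effort': array([ 3.12015232e-03, -4.38210869e+01, -2.84642333e+01,  7.22198118e-02,
        3.62737372e-02, -4.78744460e-05]), 'tool_pos': array([ 244.02186799, -492.68438483,  404.03654022]), 'eef_rot': array([-3.14001333e+00, -3.20936602e-04,  4.59773635e-01]), 'ft_force': array([-0.10548506,  0.64218768,  0.45541756]), 'moment': array([ 0.02975412, -0.03239544,  0.00798893]), 'gripper_force': 0.0, 'grip_width': 93.05026389546549}
```

View pics/scene0.png

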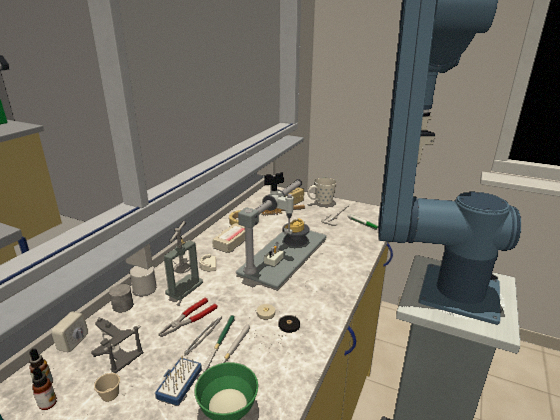

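View pics/top0.png

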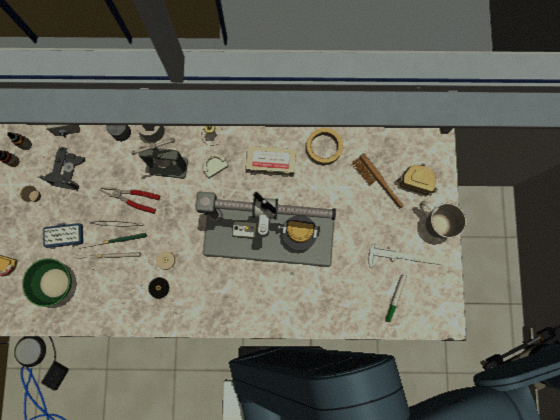

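The scene view shows the surveyor mid-bench. In the top view the base plate spans about (205..332, 205..265), the wing is near (264,203), and the cast and table are near (300,232). I'll enlarge that part.

```bash
python3 - <<'E'
import cv2
a=cv2.imread('pics/top0.png')[180:280,190:350];cv2.imwrite('pics/t0c.png',cv2.resize(a,None,fx=5,fy=5,interpolation=cv2.INTER_CUBIC))
E
```

```text
(no output)
```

View pics/t0c.png

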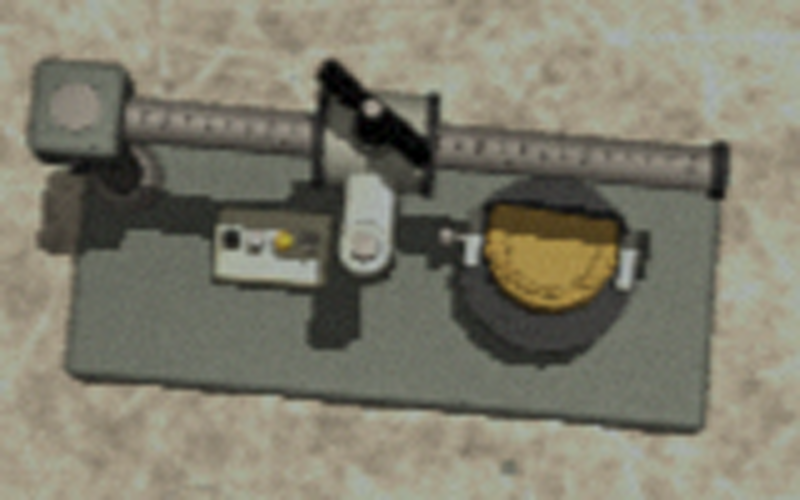

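The crop shows the wing's ends at (328,70) and (428,160), the rod cap at (362,243), the cast front at about (548,308), and the plate's front corners at (70,375) and (703,428).

```bash
python3 - <<'E'
from h import *
c=load('top0')
P=lambda u,v,z:atz(c,190+(u-2)/5,180+(v-2)/5,z)
a,b=P(70,375,18),P(703,428,18);print('front corners',a,b)
d=(a-b)/np.linalg.norm(a-b);yaw=np.arctan2(-d[0],d[1]);print('yaw',yaw,np.linalg.norm(a-b))
S=R.from_euler('z',yaw).as_matrix();o=(a+b)/2-S@[-75,0,0];o[2]=0;print('origin',o)
L=lambda p:(S.T@(p-o)).round(1)
w1,w2=P(328,70,287),P(428,160,287);print('wing',w1,w2,np.linalg.norm(w1-w2),L((w1+w2)/2),'ang',np.arctan2(*(w2-w1)[1::-1]))
print('arm ends',L(P(130,115,211)),L(P(720,168,211)),'collar',L(P(315,135,220)),L(P(437,145,220)))
print('cast front',L(P(548,308,93)),'clamps', L(P(470,245,90)),L(P(628,268,90)),'rack',L(P(270,245,60)))
E
```

```text
front corners [479.2 217.2  18. ] [ 454.  -125.5   18. ]
yaw -0.07340159400691428 343.6252755546367
origin [541.39804842  40.34982253   0.        ]
wing [592.  69. 287.] [551.7  24.  287. ] 60.40769818491677 [ 29.9   8.4 287. ] ang -2.301150500855852
arm ends [ 34.8 128.4 211. ] [  32.6 -152.4  211. ] collar [ 30.8  39.4 220. ] [ 30.8 -18.2 220. ]
cast front [-26.2 -80.8  93. ] clamps [  3.5 -38.1  90. ] [  -1.7 -120.6   90. ] rack [-0.9 67.4 60. ]
```

>>> jog_arm --targets "1.6 2.7 0.8 0 0 0.02;3.3 5.4 1.9 0 0 0.04;4.9 8.1 3 0 0 0.06;6.6 10.8 4 0 0 0.08;8.2 13.5 5 0 0 0.1"

```text
clock: 0.52
tool_pos: [326.5, -356.5, 454.8]
eef_rot: [-3.141, -0.0, 0.56]
ft_force: [1.2, 0.1, -0.8]
grip_width: 93.2
gripper_force: 0.0
```

>>> jog_arm --targets "1.6 2.7 0.8 0 0 0.02;3.3 5.4 1.9 0 0 0.04;4.9 8.1 3 0 0 0.06;6.6 10.8 4 0 0 0.08;8.2 13.5 4.6 0 0 0.1"

```text
clock: 0.93
tool_pos: [408.7, -221.4, 501.7]
eef_rot: [3.141, -0.0, 0.661]
ft_force: [0.3, 0.4, -1.1]
grip_width: 92.7
gripper_force: 0.0
```

>>> jog_arm --targets "1.6 2.7 0 0 0 0.02;3.3 5.4 0 0 0 0.04;4.9 8.1 0 0 0 0.06;6.6 10.8 0 0 0 0.08;8.2 13.5 0 0 0 0.1"

```text
clock: 1.35
tool_pos: [490.6, -86.3, 500.5]
eef_rot: [-3.141, 0.0, 0.761]
ft_force: [0.7, -0.8, -0.3]
grip_width: 93.2
gripper_force: 0.0
```

>>> jog_arm --targets "1.6 2.7 0 0 0 0.02;3.3 5.4 0 0 0 0.04;4.9 8.1 0 0 0 0.06;6.6 10.8 0 0 0 0.08;8.2 13.4 0 0 0 0.08"

```text
clock: 1.77
tool_pos: [572.7, 47.8, 500.2]
eef_rot: [-3.141, 0.001, 0.841]
ft_force: [1.6, -1.5, -0.1]
grip_width: 93.1
gripper_force: 0.0
```

>>> jog_arm --targets "0 0 0 0 0 0;0 0 0 0 0 0;0 0 0 0 0 0"

```text
clock: 2.02
tool_pos: [571.9, 46.0, 500.1]
eef_rot: [-3.141, 0.001, 0.84]
ft_force: [-0.2, 0.2, -0.2]
grip_width: 92.7
gripper_force: 0.0
```

```bash
python3 - <<'E'
from h import *
c=snap('wrist','w1');s=bot.read_state();print(s['clock'],s['tool_pos'],s['eef_rot'],s['joints'],c['tool_from_camera'],c['fov_y'])
print(proj(c,[572,46,287],True),proj(c,[592,69,287],True),proj(c,[551.7,24,287],True))
im=cv2.imread('pics/w1.png');cv2.imwrite('pics/w1b.png',cv2.resize(im,(800,600),interpolation=cv2.INTER_CUBIC))
E
```

```text
2.0667 [571.77002713  45.51030909 500.44194541] [-3.14116142e+00  9.07800967e-04  8.39317595e-01] [-1.14809502e-01  2.58539568e-01  1.30507565e+00 -4.91215360e-04
  1.57885424e+00  6.16665682e-01] [[ 9.23778358e-04 -9.68855828e-01 -2.47623770e-01  6.73644929e+01]
 [ 9.99999487e-01  7.92181230e-04  6.31072223e-04  1.69679663e+00]
 [-4.15255098e-04 -2.47624226e-01  9.68856063e-01  1.96165724e+01]
 [ 0.00000000e+00  0.00000000e+00  0.00000000e+00  1.00000000e+00]] 65.70646984690485
[274.35622112 235.27278502] [273.55656214 187.56315966] [273.77111014 277.85912833]
```

View pics/w1b.png

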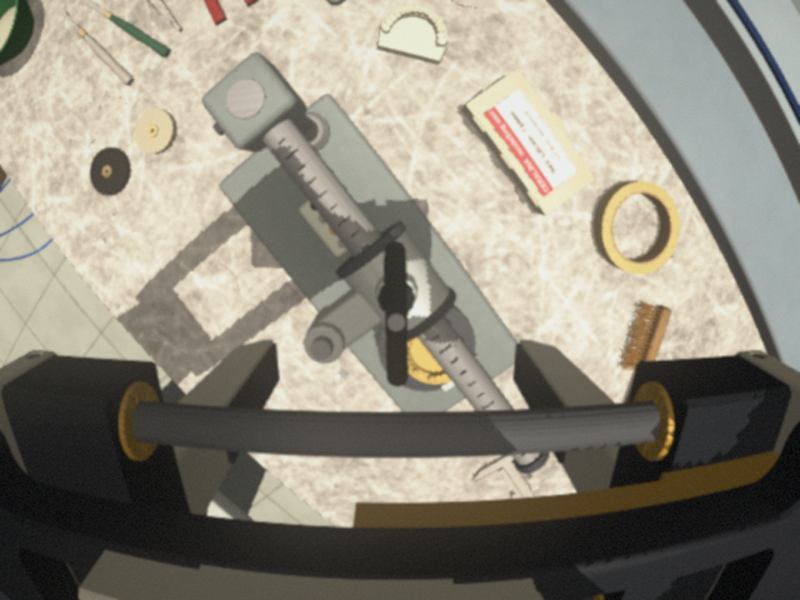

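The wrist view shows the wing's ends at (396,245) and (398,384) of 800x600, nearly aligned with the fingers. The screw's axis is near (397,320).

```bash
python3 - <<'E'
from h import *
c=load('w1')
P=lambda u,v,z:atz(c,u*.7,v*.7,z,True)
a,b=P(395.5,246,287),P(398,384,287);print(a,b,np.linalg.norm(a-b),(a+b)/2,np.arctan2(*(a-b)[1::-1]),P(397,322,287))
E
```

```text
[599.7  74.7 287. ] [558.5  26.8 287. ] 63.181088942815826 [579.1   50.75 287.  ] 0.8604533181563159 [578.   49.4 287. ]
```

>>> jog_arm --targets "0.6 0.4 -1.6 0 0 0.02;0.6 0.4 -3.2 0 0 0.02;0.6 0.4 -4.8 0 0 0.02;0.6 0.4 -6.4 0 0 0.02;0.6 0.4 -6.4 0 0 0.02"

```text
clock: 2.48
tool_pos: [576.9, 48.8, 433.6]
eef_rot: [-3.137, 0.004, 0.858]
ft_force: [-0.1, 0.3, -0.6]
grip_width: 93.1
gripper_force: 0.0
```

```bash
python3 - <<'E'
from h import *
c=snap('wrist','w2');s=bot.read_state();print(s['clock'],s['tool_pos'],s['eef_rot'],s['ft_force'])
im=cv2.imread('pics/w2.png')[60:320,130:430];cv2.imwrite('pics/w2b.png',cv2.resize(im,None,fx=2.3,fy=2.3,interpolation=cv2.INTER_CUBIC))
E
```

```text
2.5333 [577.31684035  48.91911055 435.42658191] [-3.13871041e+00  2.26794585e-03  8.57903771e-01] [-0.06507358  0.21517387  0.86756957]
```

View pics/w2b.png

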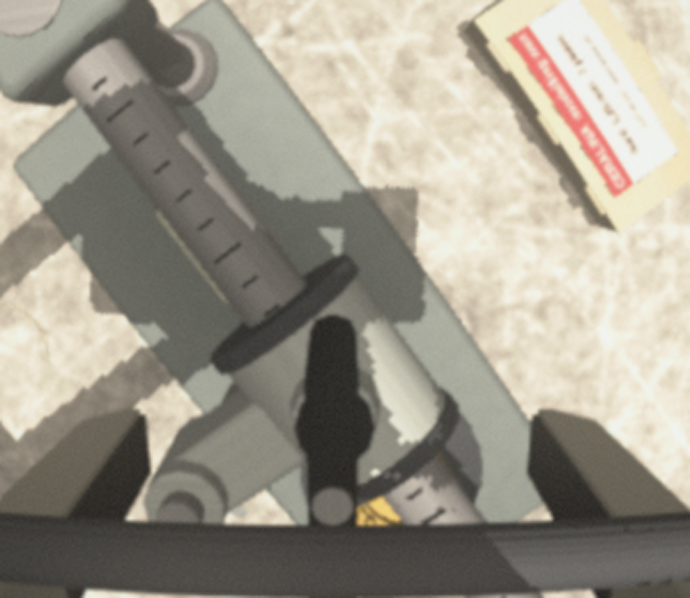

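The wing stands between the fingers, its axis dot at crop (332,507) and its far end at (334,318). The finger faces are at crop x 147 and 530.

```bash
python3 - <<'E'
from h import *
c=load('w2')
P=lambda u,v,z:atz(c,130+u/2.3,60+v/2.3,z,True)
print(P(332,507,287),P(334,325,287),P(332,507,287)-P(334,325,287))
E
```

```text
[578.2  50.3 287. ] [601.6  76.7 287. ] [-23.4 -26.4   0. ]
```

>>> jog_arm --targets "0.1 0.1 0 0 0 -0.01;0.1 0.1 0 0 0 -0.01;0.1 0.1 0 0 0 -0.01;0.1 0.1 0 0 0 -0.01;0.1 0.1 0 0 0 -0.01" --grip 0 --force 40

```text
clock: 2.95
tool_pos: [579.2, 51.1, 437.5]
eef_rot: [3.141, -0.001, 0.85]
ft_force: [-0.2, -0.6, -1.0]
grip_width: 64.2
gripper_force: 0.0
```

>>> jog_arm --targets "0 0 0 0 0 0;0 0 0 0 0 0;0 0 0 0 0 0;0 0 0 0 0 0;0 0 0 0 0 0"

```text
clock: 3.37
tool_pos: [579.1, 51.2, 436.7]
eef_rot: [-3.142, 0.0, 0.85]
ft_force: [-0.1, 0.3, 0.0]
grip_width: 31.1
gripper_force: 0.0
```

>>> jog_arm --targets "0 0 0 0 0 0;0 0 0 0 0 0;0 0 0 0 0 0;0 0 0 0 0 0;0 0 0 0 0 0"

```text
clock: 3.78
tool_pos: [578.2, 51.9, 436.6]
eef_rot: [-3.138, 0.001, 0.85]
ft_force: [-4.6, 2.2, 1.4]
grip_width: 9.8
gripper_force: 40.0
```

>>> jog_arm --targets "0 0 0 0 0 0.05;0 0 0 0 0 0.1;0 0 0 0 0 0.15;0 0 0 0 0 0.2;0 0 0 0 0 0.2"

```text
clock: 4.2
tool_pos: [577.9, 51.9, 436.6]
eef_rot: [-3.138, 0.0, 1.053]
ft_force: [-5.3, 2.9, 2.7]
grip_width: 9.8
gripper_force: 40.0
```

>>> jog_arm --targets "-0.1 0 0 0 0 0.08;-0.1 0 0 0 0 0.16;-0.1 0.1 0 0 0 0.24;-0.1 0.1 0 0 0 0.32;-0.1 0.1 0 0 0 0.4"

```text
clock: 4.62
tool_pos: [577.0, 52.4, 436.5]
eef_rot: [-3.138, -0.0, 1.454]
ft_force: [-5.0, 1.4, 2.4]
grip_width: 10.0
gripper_force: 40.0
```

>>> jog_arm --targets "0 0 0 0 0 0.08;0 0 0 0 0 0.16;0 0 0 0 0 0.24;0 0 0 0 0 0.32;0 0 0 0 0 0.4"

```text
clock: 5.03
tool_pos: [576.4, 52.4, 436.5]
eef_rot: [-3.136, -0.002, 1.854]
ft_force: [-9.9, 0.4, 3.9]
grip_width: 9.5
gripper_force: 40.0
```

>>> jog_arm --targets "0 0 0 0 0 0.08;0 0 0 0 0 0.16;0 0 0 0 0 0.24;0 0 0 0 0 0.3;0 0 0 0 0 0.3"

```text
clock: 5.45
tool_pos: [576.0, 52.2, 436.4]
eef_rot: [-3.136, -0.004, 2.153]
ft_force: [-12.1, 0.2, 3.9]
grip_width: 9.8
gripper_force: 40.0
```

```bash
python3 - <<'E'
from h import *
s=bot.read_state();print(s['clock'],s['tool_pos'],s['eef_rot'],s['ft_force'],s['moment'])
c=snap('top','top1');d=load('top0')
im=np.vstack([cv2.resize(cv2.imread(f'pics/top1.png')[190:275,190:350],None,fx=5,fy=5,interpolation=cv2.INTER_CUBIC)]);cv2.imwrite('pics/t1c.png',im)
E
```

```text
5.45 [576.01100076  52.22562132 436.43982313] [-3.13550432 -0.00374387  2.15329042] [-12.05502879   0.18032837   3.8772688 ] [-0.08515422  1.46507612 -0.00279458]
```

View pics/t1c.png

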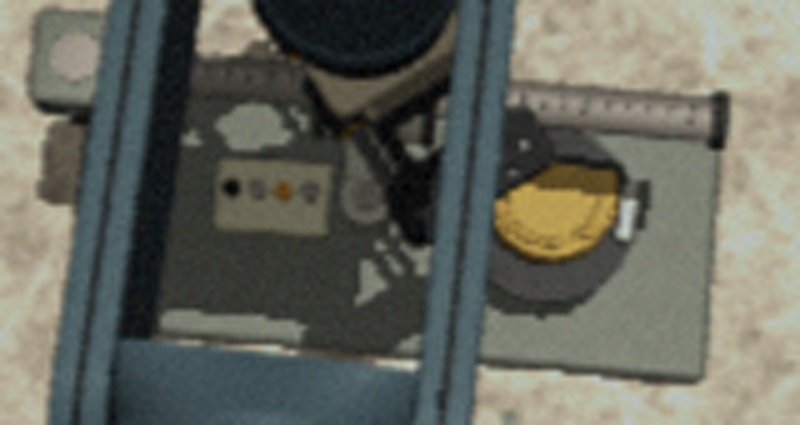

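>>> jog_arm --targets "-0.2 0 0 0 0 0;-0.3 -0.6 0 0 0 0;-0.4 -1.5 0 0 0 0;-0.5 -2.5 0 0 0 0;-0.5 -3.5 0 0 0 0"

```text
clock: 5.92
tool_pos: [572.3, 16.4, 436.5]
eef_rot: [-3.139, -0.002, 2.15]
ft_force: [-7.6, 2.7, 2.3]
grip_width: 9.6
gripper_force: 40.0
```

>>> jog_arm --targets "-0.1 -1 0 0 0 0;-0.2 -2 0 0 0 0;-0.2 -3 0 0 0 0;-0.3 -4 0 0 0 0;-0.4 -4.9 0 0 0 0"

```text
clock: 6.33
tool_pos: [568.3, -33.3, 436.5]
eef_rot: [-3.139, -0.002, 2.149]
ft_force: [-4.3, 2.2, 0.6]
grip_width: 10.3
gripper_force: 40.0
```

>>> jog_arm --targets "0 0 0 0 0 0;0 0 0 0 0 0"

```text
clock: 6.5
tool_pos: [568.3, -34.2, 436.5]
eef_rot: [-3.138, -0.0, 2.148]
ft_force: [-6.4, -0.7, 1.3]
grip_width: 9.8
gripper_force: 40.0
```

```bash
python3 - <<'E'
from h import *
c=snap('wrist','w3');s=bot.read_state();print(s['clock'],s['tool_pos'],s['eef_rot'],s['ft_force'],s['moment'],s['joints'])
im=cv2.imread('pics/w3.png');cv2.imwrite('pics/w3b.png',cv2.resize(im,(800,600),interpolation=cv2.INTER_CUBIC))
E
```

```text
6.55 [568.25489455 -33.99308563 436.50346301] [-3.13814313e+00 -2.76744430e-04  2.14796235e+00] [-6.60915724 -1.11080547  0.59853055] [-0.02649429  0.79474346 -0.00402753] [-0.25486908  0.27571418  1.43414951 -0.0023861   1.43425676 -0.8317078 ]
```

View pics/w3b.png

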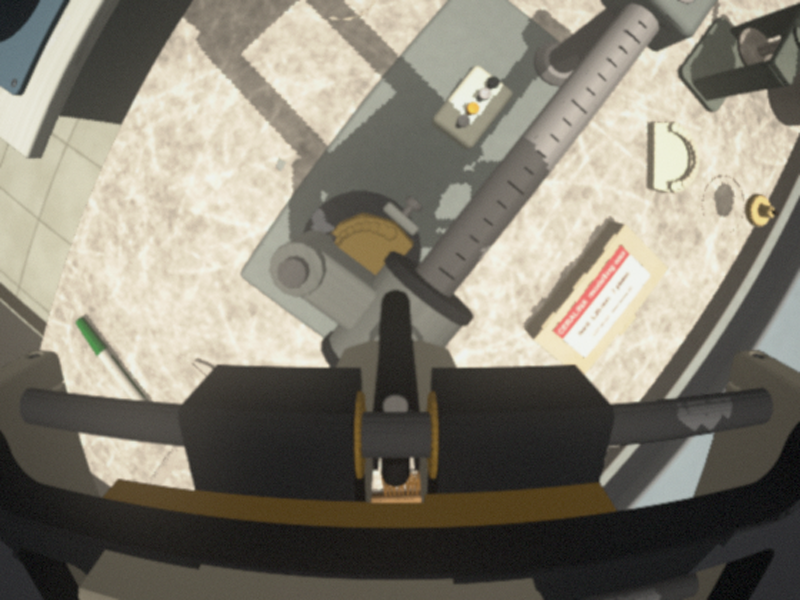

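The head now stands over the cast and hides the rod tip. I'll release the wing, back off and look at the rod tip and teeth from the front.

>>> jog_arm --targets "0 0 0 0 0 0;0 0 0 0 0 0;0 0 0 0 0 0;0 0 2 0 0 0;0 0 5 0 0 0" --grip 6

```text
clock: 6.97
tool_pos: [569.0, -32.3, 484.3]
eef_rot: [-3.138, -0.004, 2.149]
ft_force: [0.5, 1.2, -0.5]
grip_width: 38.3
gripper_force: 0.0
```

>>> jog_arm --targets "-2 0 2 0 0 -0.12;-5 0 3 0 0 -0.24;-8 0 3 0 0 -0.36;-11 0 3 0 0 -0.48;-14 0 3 0 0 -0.6"

```text
clock: 7.38
tool_pos: [428.0, -32.1, 517.1]
eef_rot: [3.14, 0.001, 1.544]
ft_force: [-1.2, -0.9, -0.9]
grip_width: 59.5
gripper_force: 0.0
```

>>> jog_arm --targets "-2 0 -2 0 0 -0.12;-4 0 -4 0 0 -0.24;-6 0 -6 0 0 -0.36;-8 0 -8 0 0 -0.48;-10 0 -10 0 0 -0.6"

```text
clock: 7.8
tool_pos: [328.3, -32.0, 416.3]
eef_rot: [3.139, -0.0, 0.944]
ft_force: [0.5, 0.8, 0.1]
grip_width: 60.2
gripper_force: 0.0
```

>>> jog_arm --targets "0 0 -1 0 0 -0.12;0 0 -2 0 0 -0.24;0 0 -4 0 0 -0.36;0 0 -6 0 0 -0.48;0 0 -8 0 0 -0.6"

```text
clock: 8.22
tool_pos: [329.4, -32.3, 336.6]
eef_rot: [3.139, -0.002, 0.344]
ft_force: [-0.7, -0.5, 0.2]
grip_width: 60.2
gripper_force: 0.0
```

>>> jog_arm --targets "0 0 0 0 0 -0.12;0 0 0 0 0 -0.24;0 0 0 0 0 -0.35;0 0 0 0 0 -0.35;0 0 0 0 0 -0.35"

```text
clock: 8.63
tool_pos: [329.4, -32.1, 337.1]
eef_rot: [3.141, -0.001, 0.003]
ft_force: [-0.2, 0.0, 0.4]
grip_width: 59.9
gripper_force: 0.0
```

>>> jog_arm --targets "0 0 0 0 -0.12 0;0 0 0 0 -0.24 0;0 0 0 0 -0.36 0;0 0 0 0 -0.48 0;0 0 0 0 -0.6 0"

```text
clock: 9.05
tool_pos: [329.1, -32.1, 337.4]
eef_rot: [3.135, -0.604, 0.006]
ft_force: [0.2, 1.7, 0.7]
grip_width: 59.6
gripper_force: 0.0
```

>>> jog_arm --targets "0 0 0 0 0 0;0 0 0 0 0 0;0 0 0 0 0 0"

```text
clock: 9.3
tool_pos: [329.1, -32.2, 337.0]
eef_rot: [3.141, -0.594, 0.001]
ft_force: [-0.4, -0.1, -0.0]
grip_width: 60.0
gripper_force: 0.0
```

```bash
python3 - <<'E'
from h import *
c=snap('wrist','w4');s=bot.read_state();print(s['clock'],s['tool_pos'],s['eef_rot'],s['ft_force'],s['joints'])
im=cv2.imread('pics/w4.png')
p=proj(c,[517,-34,98],True);print(p)
u,v=int(p[0]),int(p[1]);u=min(max(u,70),490);v=min(max(v,52),367)
print(u-70,v-52);cv2.imwrite('pics/w4b.png',cv2.resize(im[v-52:v+53,u-70:u+70],None,fx=5.5,fy=5.5,interpolation=cv2.INTER_CUBIC))
E
```

```text
9.35 [329.40056759 -32.17766797 337.07647036] [ 3.14062158e+00 -5.94833540e-01  1.61630906e-03] [ 0.24718388 -1.11333797 -0.69480014] [-0.64185153 -0.2835078   2.32834793  0.56255254  0.68015829  0.55938012]
[276.80578115 180.76428759]
206 128
```

View pics/w4b.png

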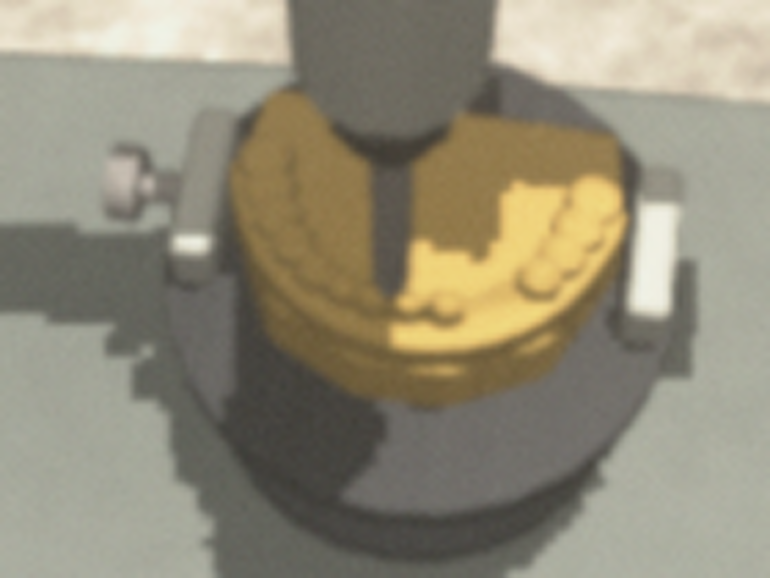

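The rod tip is at about (388,297) in the crop. The front teeth are around (410,303) and (445,312), half in shadow. An averaged, enhanced close-up should settle the midline.

```bash
python3 - <<'E'
from h import *
im=np.mean([bot.camera('wrist')['image'].astype(float) for _ in range(12)],0)[152:207,245:325,::-1]
g=(255*(im/255)**.6).clip(0,255).astype(np.uint8)
g=cv2.resize(g,None,fx=10,fy=10,interpolation=cv2.INTER_CUBIC)
l=cv2.cvtColor(g,cv2.COLOR_BGR2LAB);l[:,:,0]=cv2.createCLAHE(5,(5,7)).apply(l[:,:,0]);g=cv2.cvtColor(l,cv2.COLOR_LAB2BGR)
cv2.imwrite('pics/w5b.png',g)
c=load('w4')
P=lambda u,v,z:atz(c,206+(u-2.5)/5.5,128+(v-2.5)/5.5,z,True)
yaw=-.0734;S=R.from_euler('z',yaw).as_matrix();o=np.array([541.4,40.35,0]);L=lambda p:(S.T@(p-o)).round(1)
for n,u,v,z in [('tip',388,297,102),('discL',165,300,66),('discR',668,330,66),('discF',430,517,66),('castbackL',265,95,90),('castbackR',618,135,90),('castfront',425,352,88)]:print(n,P(u,v,z),L(P(u,v,z)))
E
```

```text
tip [514.4 -33.4 102. ] [-21.5 -75.5 102. ]
discL [530.3   7.   66. ] [ -8.6 -34.1  66. ]
discR [524.6 -83.7  66. ] [  -7.7 -124.9   66. ]
discF [489.4 -40.6  66. ] [-45.9 -84.5  66. ]
castbackL [558.8 -11.8  90. ] [ 21.2 -50.7  90. ]
castbackR [551.1 -73.1  90. ] [  18.  -112.4   90. ]
castfront [510.9 -39.5  88. ] [-24.6 -81.9  88. ]
```

View pics/w5b.png

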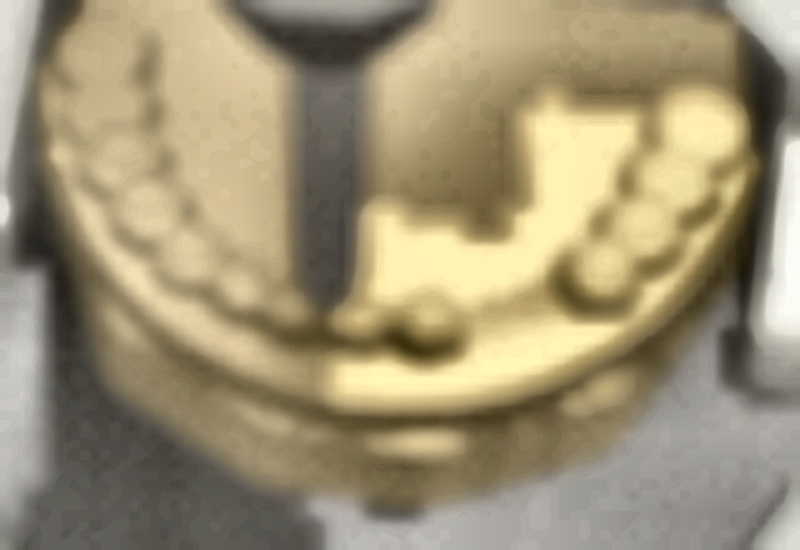

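In the averaged close-up the rod tip is at (328,298). The two central incisors are at (362,320) and (430,325). The arch is symmetric about u≈396: the pairs 190/605, 150/645 and 125/675 all agree. So the midline is at about (396,322).

```bash
python3 - <<'E'
from h import *
c=load('w4')
P=lambda u,v,z:atz(c,245+(u-4.5)/10,152+(v-4.5)/10,z,True)
yaw=-.0734;S=R.from_euler('z',yaw).as_matrix();o=np.array([541.4,40.35,0]);L=lambda p:(S.T@(p-o)).round(2)
for n,u,v,z in [('tip',328,298,102),('mid',396,322,93),('l',190,255,93),('r',605,270,93),('l2',125,160,93),('r2',675,180,93)]:print(n,P(u,v,z),L(P(u,v,z)))
def onx(u,v,x):
    a,k=ray(c,245+(u-4.5)/10,152+(v-4.5)/10,True);a=S.T@(a-o);k=S.T@k;return a+k*(x-a[0])/k[0]
print(onx(328,298,-20),onx(396,322,-20))
E
```

```text
tip [514.6 -34.5 102. ] [-21.24 -76.61 102.  ]
mid [516.4 -40.6  93. ] [-19.   -82.57  93.  ]
l [523. -22.  93.] [-13.78 -63.53  93.  ]
r [521.6 -59.5  93. ] [ -12.42 -101.03   93.  ]
l2 [532.6 -15.9  93. ] [ -4.65 -56.74  93.  ]
r2 [530.8 -66.3  93. ] [  -2.75 -107.14   93.  ]
[-20.         -76.50010674  99.29382474] [-20.         -82.56613252  95.16151173]
```

>>> jog_arm --targets "0 0 3 0 0.12 0;0 0 6 0 0.24 0;0 0 9 0 0.36 0;0 0 12 0 0.48 0;0 0 16 0 0.6 0"

```text
clock: 10.37
tool_pos: [328.6, -31.7, 494.7]
eef_rot: [3.141, -0.016, -0.001]
ft_force: [1.5, 0.2, -0.9]
grip_width: 59.8
gripper_force: 0.0
```

>>> jog_arm --targets "1 0 0 0 0 0.12;2 0 0 0 0 0.24;4 0 0 0 0 0.36;7 0 0 0 0 0.48;10 0 0 0 0 0.6"

```text
clock: 10.78
tool_pos: [430.1, -31.7, 493.4]
eef_rot: [-3.142, -0.024, 0.606]
ft_force: [0.4, 0.1, 0.5]
grip_width: 60.0
gripper_force: 0.0
```

>>> jog_arm --targets "2 0 0 0 0 0.12;4 0 0 0 0 0.24;6 0 0 0 0 0.36;8 0 0 0 0 0.48;10 0 0 0 0 0.6"

```text
clock: 11.2
tool_pos: [530.3, -31.8, 492.8]
eef_rot: [-3.14, -0.023, 1.206]
ft_force: [1.1, -0.6, 0.3]
grip_width: 60.1
gripper_force: 0.0
```

>>> jog_arm --targets "1 -0.1 0 0 0 0.12;2 -0.2 0 0 0 0.24;3 -0.3 0 0 0 0.36;4 -0.3 0 0 0 0.48;4 -0.3 0 0 0 0.6"

```text
clock: 11.62
tool_pos: [570.7, -35.1, 492.3]
eef_rot: [-3.141, -0.023, 1.806]
ft_force: [0.2, -1.0, -0.6]
grip_width: 60.0
gripper_force: 0.0
```

>>> jog_arm --targets "0 0 0 0 0 0.12;0 0 0 0 0 0.24;0 0 0 0 0 0.35;0 0 0 0 0 0.35;0 0 0 0 0 0.35"

```text
clock: 12.03
tool_pos: [569.3, -34.9, 492.9]
eef_rot: [-3.14, -0.023, 2.147]
ft_force: [0.1, 0.5, -0.3]
grip_width: 60.3
gripper_force: 0.0
```

>>> jog_arm --targets "0 0 0 0 0 0;0 0 0 0 0 0"

```text
clock: 12.2
tool_pos: [569.2, -34.9, 493.2]
eef_rot: [-3.141, -0.023, 2.148]
ft_force: [0.6, -0.3, -0.8]
grip_width: 59.8
gripper_force: 0.0
```

>>> jog_arm --targets "0 -0.06 0 -0.019 -0.0126 0;0 -0.06 -1.5 -0.019 -0.0126 0;0 -0.06 -3 -0.019 -0.0126 0;0 -0.06 -4.5 -0.019 -0.0126 0;0 -0.06 -5.65 -0.019 -0.0126 0"

```text
clock: 12.62
tool_pos: [569.0, -35.4, 435.7]
eef_rot: [-3.14, 0.0, 2.15]
ft_force: [-0.6, -0.1, 0.6]
grip_width: 60.0
gripper_force: 0.0
```

>>> jog_arm --targets "0 0 0 0 0 0;0 0 0 0 0 0;0 0 0 0 0 0"

```text
clock: 12.87
tool_pos: [569.4, -35.5, 437.6]
eef_rot: [3.141, 0.001, 2.15]
ft_force: [-0.1, -0.4, 0.9]
grip_width: 60.1
gripper_force: 0.0
```

```bash
python3 - <<'E'
from h import *
s=bot.read_state();print(s['clock'],s['tool_pos'],s['eef_rot'],s['ft_force'])
E
```

```text
12.8667 [569.40196075 -35.49835503 437.64162006] [3.14139930e+00 1.16173698e-03 2.15020014e+00] [-0.11676935 -0.41019221  0.85694049]
```

Spot on. Now I'll close and then shift by −5.9 mm.

>>> jog_arm --targets "0 0 -0.1 0 0 0;0 0 -0.1 0 0 0;0 0 -0.1 0 0 0;0 0 -0.1 0 0 0;0 0 -0.1 0 0 0" --grip 0 --force 40

```text
clock: 13.28
tool_pos: [569.2, -35.5, 436.0]
eef_rot: [-3.141, 0.0, 2.15]
ft_force: [0.4, -0.3, -0.5]
grip_width: 31.0
gripper_force: 0.0
```

>>> jog_arm --targets "0 0 0 0 0 0;0 0 0 0 0 0;0 0 0 0 0 0;0 0 0 0 0 0;0 0 0 0 0 0"

```text
clock: 13.7
tool_pos: [569.0, -35.5, 435.7]
eef_rot: [-3.14, -0.001, 2.15]
ft_force: [-2.8, 0.5, 0.2]
grip_width: 9.6
gripper_force: 40.0
```

>>> jog_arm --targets "0 -0.1 0 0 0 0;0 -0.3 0 0 0 0;0 -0.5 0 0 0 0;0 -0.6 0 0 0 0;0 -0.6 0 0 0 0"

```text
clock: 14.12
tool_pos: [568.7, -41.7, 435.7]
eef_rot: [-3.14, -0.001, 2.15]
ft_force: [-5.0, 0.3, 2.4]
grip_width: 9.6
gripper_force: 40.0
```

>>> jog_arm --targets "0 0 0 0 0 0;0 0 0 0 0 0;0 0 0 0 0 0"

```text
clock: 14.37
tool_pos: [568.7, -41.6, 435.7]
eef_rot: [-3.139, -0.001, 2.15]
ft_force: [-5.8, 0.7, 3.6]
grip_width: 9.8
gripper_force: 40.0
```

>>> jog_arm --targets "0 0 0 0 0 -0.08;0 0 0 0 0 -0.16;0 0 0 0 0 -0.24;0 0 0 0 0 -0.32;0 0 0 0 0 -0.4"

```text
clock: 14.78
tool_pos: [568.9, -41.6, 435.7]
eef_rot: [-3.14, -0.001, 1.747]
ft_force: [-4.0, 1.2, 1.5]
grip_width: 9.9
gripper_force: 40.0
```

>>> jog_arm --targets "0 0 0 0 0 -0.08;0 0 0 0 0 -0.16;0 0 0 0 0 -0.24;0 0 0 0 0 -0.32;0 0 0 0 0 -0.4"

```text
clock: 15.2
tool_pos: [569.0, -41.6, 435.7]
eef_rot: [-3.14, 0.0, 1.347]
ft_force: [-3.3, 0.9, 2.1]
grip_width: 9.8
gripper_force: 40.0
```

>>> jog_arm --targets "0 0 0 0 0 -0.08;0 0 0 0 0 -0.16;0 0 0 0 0 -0.24;0 0 0 0 0 -0.32;0 0 0 0 0 -0.4"

```text
clock: 15.62
tool_pos: [569.1, -41.7, 435.9]
eef_rot: [-3.141, 0.0, 0.947]
ft_force: [-3.1, 0.8, 3.3]
grip_width: 9.8
gripper_force: 40.0
```

```bash
python3 - <<'E'
from h import *
s=bot.read_state();print(s['clock'],s['tool_pos'],s['eef_rot'],s['ft_force'],s['moment'])
E
```

```text
15.6167 [569.10102184 -41.70733124 435.92074554] [-3.14098680e+00  2.19648600e-04  9.46830028e-01] [-3.07837811  0.75941406  3.3290358 ] [0.11552508 0.56014085 0.18173723]
```

>>> jog_arm --targets "0 0 0 0 0 -0.05;0 0 0 0 0 -0.1;0 0 0 0 0 -0.14;0 0 0 0 0 -0.18;0 0 0 0 0 -0.18"

```text
clock: 16.03
tool_pos: [569.1, -41.7, 436.0]
eef_rot: [-3.141, 0.0, 0.77]
ft_force: [-3.3, -0.1, 2.4]
grip_width: 9.9
gripper_force: 40.0
```

```bash
python3 - <<'E'
from h import *
s=bot.read_state();print(s['clock'],s['tool_pos'],s['eef_rot'],s['ft_force'],s['moment'],s['joints'])
E
```

```text
16.0333 [569.13438342 -41.70610257 435.95343005] [-3.14138775e+00  3.06429746e-04  7.70155185e-01] [-3.28950864 -0.06520568  2.37615164] [-0.05752716  0.56325444  0.70083775] [-2.68499541e-01  2.77690321e-01  1.43280342e+00 -1.61659481e-04
  1.43143096e+00  5.32164116e-01]
```

The moment of 0.70 N m shows the screw is at its stop. I'll release and look again from the front.

>>> jog_arm --targets "0 0 0 0 0 0;0 0 0 0 0 0;0 0 0 0 0 0;0 0 2 0 0 0;0 0 5 0 0 0" --grip 6

```text
clock: 16.45
tool_pos: [569.1, -41.5, 482.9]
eef_rot: [-3.135, 0.003, 0.771]
ft_force: [0.9, 0.1, 0.4]
grip_width: 38.8
gripper_force: 0.0
```

>>> jog_arm --targets "-2 0 2 0 0 -0.1;-5 0 3 0 0 -0.2;-8 0 3 0 0 -0.3;-11 0 3 0 0 -0.4;-14 0 3 0 0 -0.5"

```text
clock: 16.87
tool_pos: [428.1, -41.4, 515.8]
eef_rot: [3.142, -0.001, 0.266]
ft_force: [-0.5, 0.3, 0.7]
grip_width: 59.7
gripper_force: 0.0
```

>>> jog_arm --targets "-2 0 -2 0 0 -0.1;-4 0 -5 0 0 -0.2;-6 0 -8 0 0 -0.27;-8 0 -11 0 0 -0.27;-10 0 -14 0 0 -0.27"

```text
clock: 17.28
tool_pos: [328.2, -41.3, 374.7]
eef_rot: [3.141, -0.002, 0.001]
ft_force: [1.0, -0.7, 0.3]
grip_width: 60.0
gripper_force: 0.0
```

>>> jog_arm --targets "0 0 -2 0 -0.12 0;0 0 -4 0 -0.24 0;0 0 -4 0 -0.36 0;0 0 -4 0 -0.48 0;0 0 -4 0 -0.6 0"

```text
clock: 17.7
tool_pos: [329.1, -41.6, 335.8]
eef_rot: [3.139, -0.601, 0.001]
ft_force: [0.3, 1.1, -0.4]
grip_width: 60.4
gripper_force: 0.0
```

>>> jog_arm --targets "0 0 0 0 0 0;0 0 0 0 0 0;0 0 0 0 0 0"

```text
clock: 17.95
tool_pos: [329.3, -41.8, 336.0]
eef_rot: [-3.141, -0.593, 0.0]
ft_force: [0.8, 0.9, -0.1]
grip_width: 60.0
gripper_force: 0.0
```

```bash
python3 - <<'E'
from h import *
c=snap('wrist','w6');s=bot.read_state();print(s['clock'],s['tool_pos'],s['eef_rot'],s['ft_force'])
p=proj(c,[515,-41,98],True).round().astype(int);x0,y0=p[0]-40,p[1]-30;print(x0,y0)
im=np.mean([bot.camera('wrist')['image'].astype(float) for _ in range(12)],0)[y0:y0+60,x0:x0+80,::-1]
g=(255*(im/255)**.6).clip(0,255).astype(np.uint8)
g=cv2.resize(g,None,fx=10,fy=10,interpolation=cv2.INTER_CUBIC)
l=cv2.cvtColor(g,cv2.COLOR_BGR2LAB);l[:,:,0]=cv2.createCLAHE(5,(5,7)).apply(l[:,:,0]);g=cv2.cvtColor(l,cv2.COLOR_LAB2BGR)
cv2.imwrite('pics/w6b.png',g)
E
```

```text
18.0 [329.54341708 -41.73955141 336.05938553] [-3.14153219e+00 -5.93228897e-01  1.32601611e-03] [-0.83602516  0.73433505 -0.46831505]
234 152
```

View pics/w6b.png

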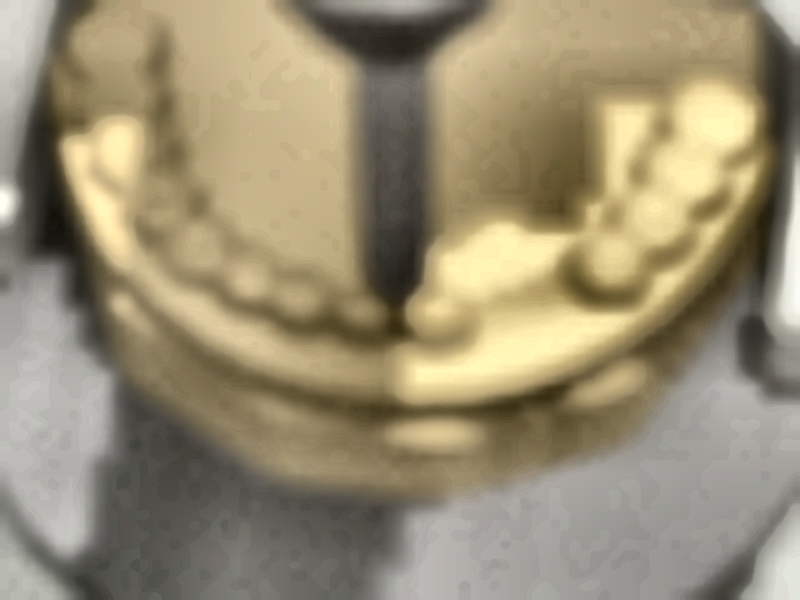

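In the last view the rod tip (397,302) hangs over the gap between the central incisors (362 and 442, gap at about 400), so it is off by less than 1 mm. The screw is tight and the gripper is clear.

```bash
python3 -c "
from station import bot
print(bot.hand_in())"
```

```text
the job is handed in; nothing more can be done
None
```

I loosened the wing screw, slid the head until the rod hung over the front-teeth midline (within about 1 mm in the last close-up), screwed the wing down to its stop, and handed the job in at about 19 s; the hand-in returned no verdict.

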